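# Nest the cups and hold the ball tray at the ioniser

### The arm

A 7-joint arm with a two-finger parallel gripper is mounted at the origin on the work surface. World frame = base frame: x ahead of the robot, y to its left, z up, the work surface at z = 0. Lengths are in m, angles in rad, forces in N, time in s.
With the tool pointing down it reaches from about 0.4 to 0.925 m from the base axis. Payload 4.1 kg.
Tool frame: the origin (TCP) lies midway between the tips of the shut fingers; the grasp point (between the pads) lies 19 mm behind it; y points along the fingers, x is the direction in which the jaws open and shut, and the axes are right-handed (so a half turn about y gives the same grasp; the last joint's range is limited). The gripper opens to 85 mm and grips with 20 to 120 N. Pads are 22 mm wide; open, the fingers measure 114 mm over their backs; the gripper's body (76 mm by 85 mm) begins 54 mm behind the grasp point. The pads swing forward as they close: fully open they stand 13 mm farther back than shut.
Start: joints at [-1.253, 0.398, 0.045, 1.537, -0.019, 1.207, -0.051], TCP at [0.263, 0.594, 0.231] pointing down, gripper open.
Joint ranges: [-2.82, 2.82], [-0.49, 2.23], [-1.37, 1.46], [0, 2.46], [-1.36, 4.5], [0.23, 2], [-2.94, 2.94]. Speed limits (rad/s): [2.57, 2.57, 3.14, 3.14, 3.14, 3.14, 3.14].

### API

Orientations are given as [roll, pitch, yaw] about the fixed x, y, z axes, in that order (R = Rz(yaw) Ry(pitch) Rx(roll)).
In Python, from rig import bot gives the robot as it stands.
- The arm moves only by the shell command python3 -m creep 'ROWS'. ROWS is a JSON object of lists of equal length, an entry for each row: "travel": the shift along the tool's x, y, z in m, a list of three; "yaw": the turn about the tool's y in rad; "hand": the finger opening in m, from 0 to 0.0854. A call has 1 to 12 rows; each row shifts and turns the commanded pose from where the row before left it, along the tool's axes as they then stand; what a row does not reach is not made up. A row lasts 1/10 s, in which the tool goes at most 50 mm and 8.59 degrees, less where a joint would pass 70% of its speed; a pose out of reach is approached as far as the arm can. A call with a gripper value outside its range is refused whole. The fingers move at their own pace and stop on an object; the grip force is fixed at half the most. Time passes only in rows, so rows that do not move let the fingers close. It gives the time, the measured TCP pose, the force and the opening at its end, in the units of the state.
- bot.get_obs(): the state, without advancing time (a new reading comes with each control period).
- bot.camera(name): name is "side" or "top" or "wrist"; returns a dict with "img" (400x640x3 uint8, red, green, blue), "K" (3x3 intrinsics, pixels), "R" (3x3) and "t" (3): a world point X has camera coordinates R X + t. Camera axes: x right, y down, z forward; pixel columns grow to the right and rows downward; lengths in m; the calibration is good to about 2 mm. The wrist camera is an equidistant fisheye: a pixel r from the principal point sees the ray r / f radians off the axis. A picture is of the moment at which its call begins. There is no depth.
- bot.job_done(): hands the job in, once; it reports no verdict.
The state is a dict: "time_s": time; "qpos": joint angles; "qvel": joint speeds; "joint_efforts": joint torques, N m; "tool_pos": TCP position; "tool_rot": TCP orientation; "wrist_force": force on the tool from outside, world axes, zero at the start; "wrist_torque": the same for the moment, N m; "opening": finger opening in m.
Only numpy, scipy, OpenCV 4.12 (cv2) and the standard library are available. Lean on these libraries where they do the work, as an engineer would, in place of code of your own. Each camera call takes 0.05 s, during which the arm holds its last target.

### The job

Make up the trackball kit and rid it of static: stand the medium cup inside the big cup on the black tray, then stand the small cup inside the medium one. Then carry the tray by its handle, keeping it level so that the loose steel ball never leaves its shallow pocket, to the ioniser fan and hold it there, level and still, straight out from the middle of the round grille, at grille height and with the tray's middle 180 mm from the grille's face. Finish while still holding the tray up in that place, and do not disturb the canister, the tweezers or the board holder.

Things in the scene. Friction and masses are not known exactly. Their poses are not given: they have to be found in the camera images.
- tray: Loose black kit tray, 0.3 kg, on the fixed 3 mm thick orange pad. Plate 76 (its x) x 194 (its y) x 5 mm; origin at the centre of its underside, z up. Blue upright handle post in the middle; big steel cup, part of the tray, at the -y end; shallow yellow ball pocket at the +y end.
- tray_handle (a point): Point on the axis of the blue handle post, 74 mm above the tray's underside, axes as the tray. The post is 14 mm (tray x) by 24 mm (tray y), its top 90 mm above the underside: pinch it across the 14 mm, along the tray's x. The cups stand beside it at tray y = -60 mm, so fingers at the cups have most room along the tray's x too.
- tray_seat (a point): Centre of the inner floor of the tray's big cup, at tray y = -60 mm, 5 mm above the tray's underside; the medium cup's underside belongs here. Big cup: outer diameter 66, inner 60, its rim 25 mm above the tray's underside.
- tray_pocket (a point): Centre of the ball pocket at tray y = +55 mm, 17 mm above the tray's underside (the ball's centre when it lies mid-pocket). The pocket is a yellow ring on the plate, inner diameter 32, only 3 mm high.
- ball_center (a point): Centre of the loose steel ball, diameter 24 mm, 56 g. It lies in the tray's pocket and can roll about 8 mm from the middle before the 3 mm rim stops it; a hard jerk or a steep tilt sends it over the rim.
- cup_medium: Medium cup, brass-coloured, loose, upright on the bench, empty, 50 g: outer diameter 48, inner diameter 42, height 42 mm. Origin at the centre of its underside, z up. Nested it stands 22 mm proud of the big cup's rim, so it can be held by its upper 15 mm or so from outside.
- cup_medium_in (a point): Centre of the medium cup's inner floor, 3 mm above its underside; the small cup's underside belongs here.
- cup_small: Small cup, copper-coloured, loose, upright on the bench, empty, 40 g: outer diameter 30, inner diameter 24, height 62 mm. Origin at the centre of its underside, z up. Nested it stands 23 mm proud of the medium cup's rim.
- fan: Ioniser fan, fixed: white box 90 deep (x) x 150 wide (y) x 200 mm high, round black grille 116 mm across on its -x face, centred 130 mm above the bench; it blows along its -x. Origin at the centre of its underside.
- fan_spot (a point): Point 180 mm straight out from the grille's face (fan's -x), 130 mm above the bench: where the origin of the tray belongs at the end. Axes as the fan.
- canister: Bystander: dented tin screw-top canister, 75 mm across, 92 mm high, loose. Origin at the centre of its underside.
- tweezers: Bystander: angled white-tipped tweezers lying flat, 120 mm long, 8 mm high, loose. Origin near the middle, at the underside.
- board_holder: Bystander: black board holder with a green board, 90 x 152 x 32 mm, loose. Origin at the centre of its underside.
There are look-alikes about, which are no part of the job. There is more than one size of the cup_medium; the one meant has the size given above.

How it is judged:
By the outcome, as a careful person would: the job done as asked, in the order asked, and still so for the second after the job is handed in, while the arm keeps its last pose, push and grip.
It also fails if it takes over 72 s, if anything falls off the work surface, if the arm or the gripper's body presses on something with over 40 N, if the wrist force passes 120 N, or if a joint passes its speed limit or range.

## Working session

There is one attempt and no reset: what is moved stays moved. The work goes in short steps, Python scripts to look and compute and a shell command to move; the robot and the scene stay as the last step left them, time stands still between calls to the robot, and variables do not carry over. Pictures are saved under pics/ and viewed, and the job is handed in when it is done.

```bash
ls; mkdir -p pics
python3 - <<'E'
from rig import bot
import cv2
print(bot.get_obs())
for n in ["side","top","wrist"]:
    c=bot.camera(n); cv2.imwrite(f"pics/{n}0.png",c["img"][:,:,::-1]); print(n,c["K"],c["R"],c["t"])
E
```

```text
pics
{'time_s': 0.0, 'qpos': array([-1.25301395,  0.3991587 ,  0.04504627,  1.53788758, -0.01868639,
        1.20690326, -0.05069223]), 'qvel': array([-0.00109204, -0.00013081,  0.00107455, -0.00014609,  0.00080554,
        0.00036538,  0.00062636]), 'joint_efforts': array([-3.86317279e-04, -4.75130367e+01,  1.36479389e+00, -2.54212940e+01,
        1.17260608e-02,  9.66345076e-03,  1.27394219e-05]), 'tool_pos': array([0.26286602, 0.59377719, 0.23028187]), 'tool_rot': array([-1.57094646,  0.00192977,  1.15412694]), 'wrist_force': array([ 0.35422019, -0.12776017,  0.33161249]), 'wrist_torque': array([-0.01644269, -0.02149417, -0.02311287]), 'opening': 0.08521367823319716}
side [[427.28283501   0.         314.26754248]
 [  0.         427.28283501 189.93988597]
 [  0.           0.           1.        ]] [[ 0.74415424 -0.66785555  0.01426286]
 [-0.39270917 -0.45464659 -0.79942228]
 [ 0.54038317  0.58929233 -0.60060019]] [-0.40361169  0.31194803  0.85370681]
top [[411.67135881   0.         324.84976856]
 [  0.         411.67135881 193.66290305]
 [  0.           0.           1.        ]] [[-0.01808843 -0.99981854 -0.00597488]
 [-0.98626031  0.01882393 -0.16412272]
 [ 0.1642054   0.00292406 -0.98642183]] [0.04408366 0.58799129 1.26737424]
wrist [[309.70691629   0.         316.62464317]
 [  0.         309.70691629 202.15208915]
 [  0.           0.           1.        ]] [[ 0.40583342  0.91394179 -0.00310538]
 [ 0.87015025 -0.38534423  0.30716179]
 [ 0.27953136 -0.12735867 -0.95165224]] [-0.64794391 -0.04001094  0.38041201]
```

View pics/side0.png

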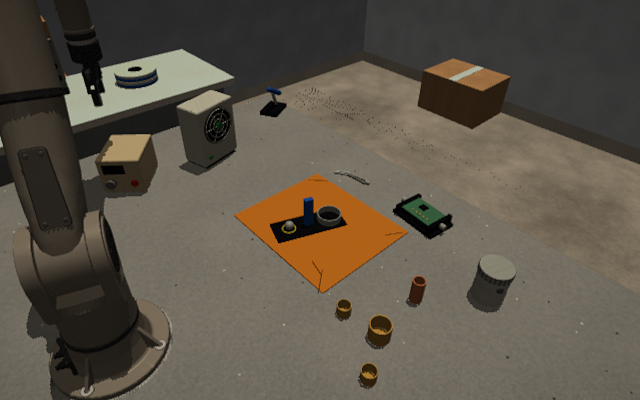

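View pics/top0.png

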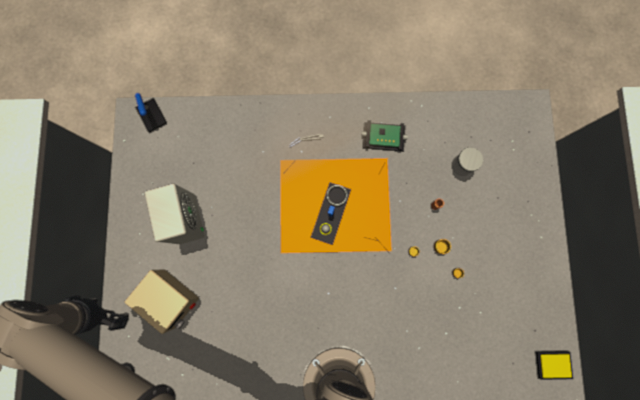

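View pics/wrist0.png

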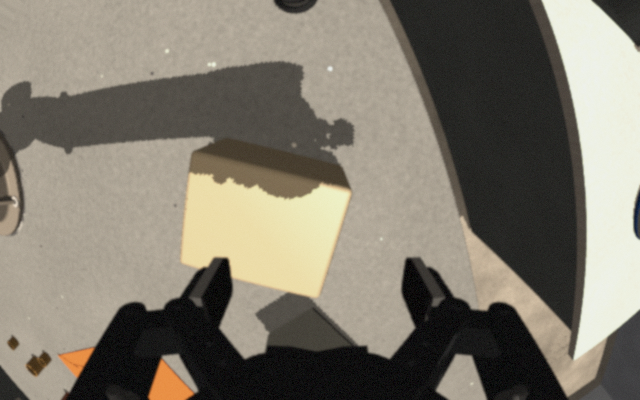

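Run:
```python
import cv2
t=cv2.imread("pics/top0.png"); s=cv2.imread("pics/side0.png")
cv2.imwrite("pics/t_a.png",cv2.resize(t[150:260,275:395],None,fx=5,fy=5,interpolation=cv2.INTER_CUBIC))
cv2.imwrite("pics/t_b.png",cv2.resize(t[190:290,395:495],None,fx=5.5,fy=5.5,interpolation=cv2.INTER_CUBIC))
cv2.imwrite("pics/t_c.png",cv2.resize(t[170:260,130:220],None,fx=6,fy=6,interpolation=cv2.INTER_CUBIC))
cv2.imwrite("pics/s_a.png",cv2.resize(s[180:300,230:390],None,fx=5,fy=5,interpolation=cv2.INTER_CUBIC)[:600])
cv2.imwrite("pics/s_b.png",cv2.resize(s[265:395,320:450],None,fx=4.5,fy=4.5,interpolation=cv2.INTER_CUBIC))
```

```text
(no output)
```

View pics/t_a.png

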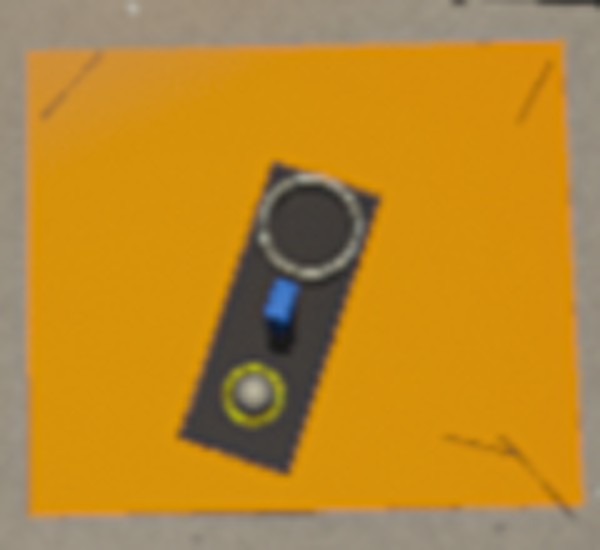

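View pics/t_b.png

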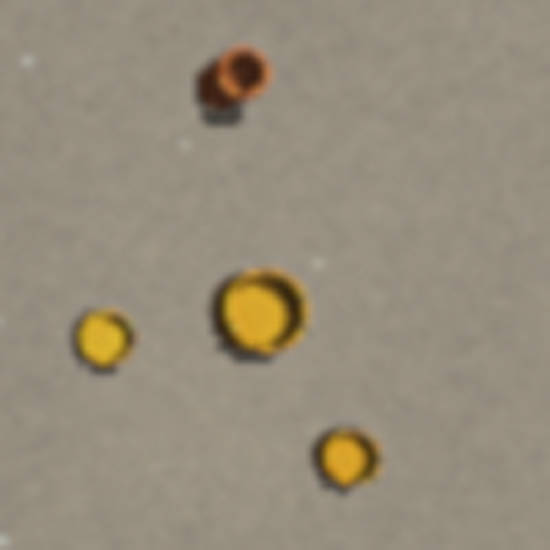

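View pics/t_c.png

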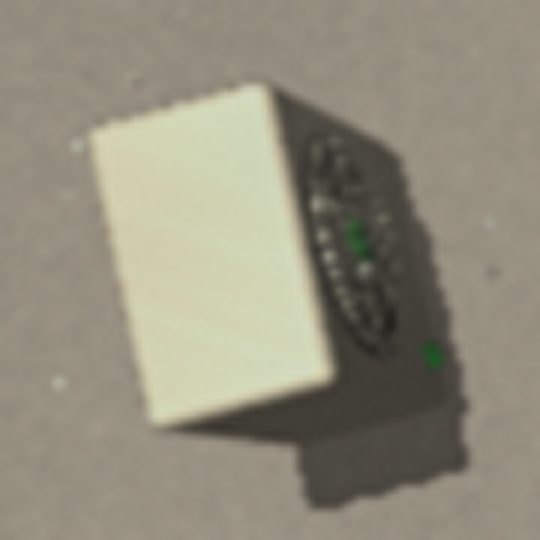

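View pics/s_a.png

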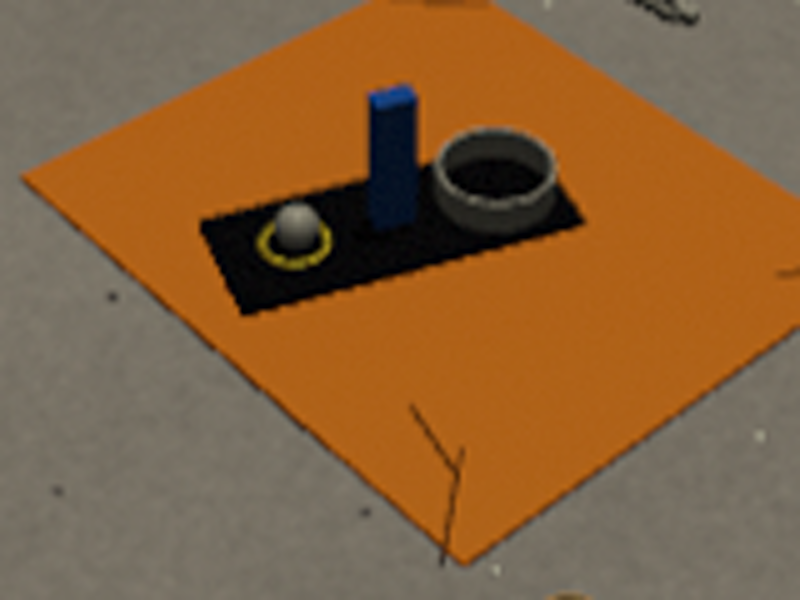

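View pics/s_b.png

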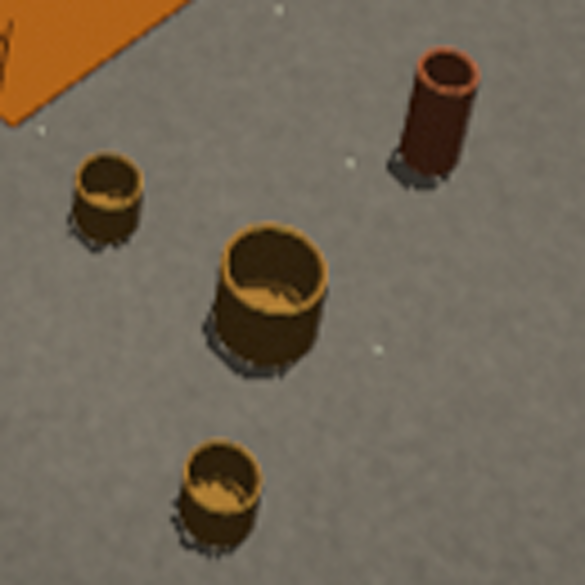

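```bash
cat > h.py <<'E'
import numpy as np
CAM=dict(side=(np.array([[427.28283501,0,314.26754248],[0,427.28283501,189.93988597],[0,0,1]]),
 np.array([[0.74415424,-0.66785555,0.01426286],[-0.39270917,-0.45464659,-0.79942228],[0.54038317,0.58929233,-0.60060019]]),np.array([-0.40361169,0.31194803,0.85370681])),
top=(np.array([[411.67135881,0,324.84976856],[0,411.67135881,193.66290305],[0,0,1]]),
 np.array([[-0.01808843,-0.99981854,-0.00597488],[-0.98626031,0.01882393,-0.16412272],[0.1642054,0.00292406,-0.98642183]]),np.array([0.04408366,0.58799129,1.26737424])))
def onz(cam,uv,z):
    K,R,t=CAM[cam]; d=R.T@np.linalg.inv(K)@np.array([uv[0],uv[1],1.]); c=-R.T@t
    return c+d*(z-c[2])/d[2]
def crop(x,y,s,ox,oy): return ((x+.5)/s-.5+ox,(y+.5)/s-.5+oy)
def proj(cam,X):
    K,R,t=CAM[cam]; p=K@(R@np.array(X)+t); return p[:2]/p[2]
E
python3 - <<'E'
from h import *
np.set_printoptions(precision=4,suppress=True)
ta=lambda x,y:crop(x,y,5,275,150); tb=lambda x,y:crop(x,y,5.5,395,190); tc=lambda x,y:crop(x,y,6,130,170)
sa=lambda x,y:crop(x,y,5,230,180); sb=lambda x,y:crop(x,y,4.5,320,265)
print("med top",onz("top",tb(260,312),.042),"side",onz("side",sb(274,268),.042))
print("small top",onz("top",tb(243,72),.062),"side",onz("side",sb(447,71),.062))
print("med side diam",onz("side",sb(220,268),.042)-onz("side",sb(328,268),.042))
for nm,x in [("d1",(103,337)),("d2",(346,458))]: print(nm,onz("top",tb(*x),.027))
C=[onz("top",ta(*p),.008) for p in [(275,163),(381,197),(290,473),(180,437)]]
print("tray corners",*C,"c",np.mean(C,0)); a=(C[3]+C[2]-C[0]-C[1])/2; print("y axis",a,np.linalg.norm(a),np.degrees(np.arctan2(a[1],a[0])))
Cs=[onz("side",sa(*p),.008) for p in [(583,222),(243,315),(202,222)]]
print("side corners",*Cs)
print("bigcup",onz("top",ta(310,225),.028),onz("side",sa(496,168),.028))
print("ring",onz("top",ta(254,395),.011),onz("side",sa(295,240),.011))
print("handle",onz("top",ta(286,290),.093),onz("side",sa(393,95),.093))
F=[onz("top",tc(*p),.2) for p in [(93,130),(268,85),(333,378),(152,425)]]
print("fan",*F,np.mean(F,0)); print(np.linalg.norm(F[0]-F[1]),np.linalg.norm(F[1]-F[2]))
for p,q in [((1),(0)),((2),(3))]: d=F[p]-F[q];print(np.degrees(np.arctan2(d[1],d[0])))
d=F[1]-F[2];print(np.degrees(np.arctan2(d[1],d[0])));d=F[0]-F[3];print(np.degrees(np.arctan2(d[1],d[0])))
E
```

```text
med top [ 0.4152 -0.3313  0.042 ] side [ 0.4164 -0.3378  0.042 ]
small top [ 0.5509 -0.3249  0.062 ] side [ 0.5506 -0.3274  0.062 ]
med side diam [-0.0361  0.0318  0.    ]
d1 [ 0.403  -0.2441  0.027 ]
d2 [ 0.332  -0.3792  0.027 ]
tray corners [0.6337 0.0168 0.008 ] [ 0.6095 -0.0527  0.008 ] [0.4295 0.0112 0.008 ] [0.454 0.082 0.008] c [0.5317 0.0144 0.008 ]
y axis [-0.1798  0.0645  0.    ] 0.19104285841206617 160.25214482533707
side corners [ 0.6085 -0.0544  0.008 ] [0.4272 0.009  0.008 ] [0.4545 0.0793 0.008 ]
bigcup [ 0.5883 -0.0049  0.028 ] [ 0.5872 -0.008   0.028 ]
ring [0.4801 0.0336 0.011 ] [0.4809 0.033  0.011 ]
handle [0.5376 0.0125 0.093 ] [0.5323 0.014  0.093 ]
fan [0.5802 0.5421 0.2   ] [0.6002 0.4601 0.2   ] [0.461  0.4241 0.2   ] [0.4409 0.5072 0.2   ] [0.5206 0.4834 0.2   ]
0.08435877800544599 0.14380661366009387
-76.23889493307142
-76.35500569789015
14.527937080192846
14.041516099384715
```

```bash
cat > p.py <<'E'
import sys,numpy as np
from rig import bot
from scipy.spatial.transform import Rotation as Ro
# usage: p.py x y z [psi_deg]
o=bot.get_obs(); R=Ro.from_euler('xyz',o['tool_rot']).as_matrix()
np.set_printoptions(precision=4,suppress=True)
psi=np.degrees(np.arctan2(R[1,0],R[0,0]))
print("t",round(o['time_s'],2),"pos",o['tool_pos'],"psi",round(psi,2),"tilt",np.degrees(R[2,0]),np.degrees(R[2,2]),"open",round(o['opening'],4),"F",o['wrist_force'])
a=[float(x) for x in sys.argv[1:]]
if len(a)>=3:
    d=R.T@(np.array(a[:3])-o['tool_pos']); print("tool delta",d,"norm",np.linalg.norm(d))
if len(a)==4:
    t=(psi-a[3]+180)%360-180
    print("turn rad",np.radians(t),"deg",t)
E
python3 p.py 0.5 0.15 0.30 -27
```

```text
t 0.15 pos [0.2629 0.5939 0.2305] psi 66.13 tilt -0.08582679166506002 -0.007929875657822247 open 0.0855 F [-0.2384  0.5078 -0.1346]
tool delta [-0.3101 -0.069  -0.3965] norm 0.5080370480550916
turn rad 1.6253663634642723 deg 93.12663278902937
```

```bash
python3 -m creep '{"travel":[[-0.01,-0.02,-0.01],[-0.027,-0.02,-0.035],[-0.027,-0.02,-0.035],[-0.027,-0.009,-0.035],[-0.027,0,-0.035],[-0.027,0,-0.035],[-0.027,0,-0.035],[-0.027,0,-0.035],[-0.027,0,-0.035],[-0.027,0,-0.035],[-0.027,0,-0.035],[-0.027,0,-0.035]],"yaw":[0,0,0,0,0,0,0,0,0,0,0,0],"hand":[0.085,0.085,0.085,0.085,0.085,0.085,0.085,0.085,0.085,0.085,0.085,0.085]}'; python3 p.py 0.42 -0.30 0.25 -27
```

```text
time_s: 1.35
tool_pos: [0.5004, 0.152, 0.3002]
tool_rot: [-1.571, -0.0, 1.154]
wrist_force: [1.2, 0.8, 0.7]
opening: 0.0846
t 1.35 pos [0.5004 0.152  0.3002] psi 66.13 tilt 0.016561771870690654 0.009107160696595428 open 0.0846 F [1.1777 0.7766 0.7044]
tool delta [-0.4459  0.0501 -0.1094] norm 0.46187587638293814
turn rad 1.6254930375667125 deg 93.1338906804728
```

```bash
python3 -m creep '{"travel":[[0,0,0],[0,0,0],[0,0,0],[0,0,0],[0,0,0],[0,0,0],[0,0,0],[0,0,0],[0,0,0],[0,0,0],[0,0,0],[0,0,0]],"yaw":[0.1,0.145,0.145,0.145,0.145,0.145,0.145,0.145,0.145,0.145,0.145,0.075],"hand":[0.085,0.085,0.085,0.085,0.085,0.085,0.085,0.085,0.085,0.085,0.085,0.085]}'; python3 p.py 0.44 -0.30 0.25 -27
```

```text
time_s: 2.55
tool_pos: [0.4998, 0.1537, 0.3]
tool_rot: [-1.571, 0.0, -0.475]
wrist_force: [-0.2, 0.3, -0.4]
opening: 0.0848
t 2.55 pos [0.4998 0.1537 0.3   ] psi -27.22 tilt -0.021066787843674894 -0.021753667981922714 open 0.0848 F [-0.2102  0.3203 -0.4417]
tool delta [ 0.1544  0.0501 -0.4308] norm 0.4603708566830007
turn rad -0.003871144108401336 deg -0.2218002192983306
```

```bash
python3 p.py 0.416 -0.333 0.2; python3 -m creep '{"travel":[[0.006,0.005,-0.02],[0.014,0.01,-0.042],[0.014,0.01,-0.042],[0.014,0.01,-0.042],[0.014,0.01,-0.042],[0.014,0.01,-0.042],[0.014,0.01,-0.042],[0.014,0.01,-0.042],[0.014,0.01,-0.042],[0.014,0.01,-0.042],[0.014,0.005,-0.042],[0.002,0,-0.033]],"yaw":[0,0,0,0,0,0,0,0,0,0,0,0],"hand":[0.085,0.085,0.085,0.085,0.085,0.085,0.085,0.085,0.085,0.085,0.085,0.085]}'; python3 p.py 0.416 -0.333 0.2
python3 - <<'E'
from rig import bot
import cv2,numpy as np
c=bot.camera("wrist"); cv2.imwrite("pics/w1.png",c["img"][:,:,::-1]); np.savez("w1.npz",**c)
print(-c["R"].T@c["t"])
E
```

```text
t 2.55 pos [0.4998 0.1537 0.3   ] psi -27.22 tilt -0.021066787843674894 -0.021753667981922714 open 0.0848 F [-0.2102  0.3203 -0.4417]
tool delta [ 0.1482  0.1001 -0.4711] norm 0.5039089040154605
time_s: 3.75
tool_pos: [0.4149, -0.3381, 0.1993]
tool_rot: [-1.573, 0.001, -0.472]
wrist_force: [-0.3, 0.4, -0.2]
opening: 0.0846
t 3.75 pos [ 0.4149 -0.3381  0.1993] psi -27.06 tilt -0.07924966740724865 -0.104591557594779 open 0.0846 F [-0.2983  0.3885 -0.1841]
tool delta [-0.0013 -0.0007  0.005 ] norm 0.005260756051259494
[ 0.45175899 -0.26845963  0.34111869]
```

View pics/w1.png

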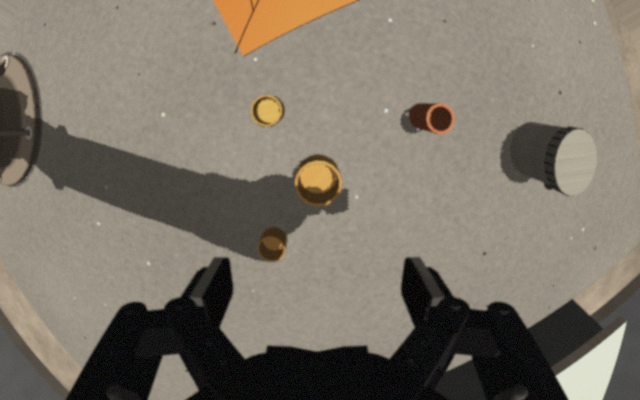

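```bash
cat >> h.py <<'E'
def wonz(c,uv,z):
    K,R,t=c["K"],c["R"],c["t"]; v=np.array([uv[0]-K[0,2],uv[1]-K[1,2]]); r=np.hypot(*v)/K[0,0]
    d=R.T@np.array([*(v/np.hypot(*v)*np.sin(r)),np.cos(r)]); C=-R.T@t
    return C+d*(z-C[2])/d[2]
def wproj(c,X):
    p=c["R"]@np.array(X)+c["t"]; th=np.arctan2(np.hypot(p[0],p[1]),p[2]); n=p[:2]/np.hypot(p[0],p[1])
    return np.array([c["K"][0,2],c["K"][1,2]])+c["K"][0,0]*th*n
E
python3 - <<'E'
import cv2
t=cv2.imread("pics/w1.png")
cv2.imwrite("pics/w1a.png",cv2.resize(t[90:220,290:470],None,fx=4.4,fy=4.4,interpolation=cv2.INTER_CUBIC))
E
```

```text
(no output)
```

View pics/w1a.png

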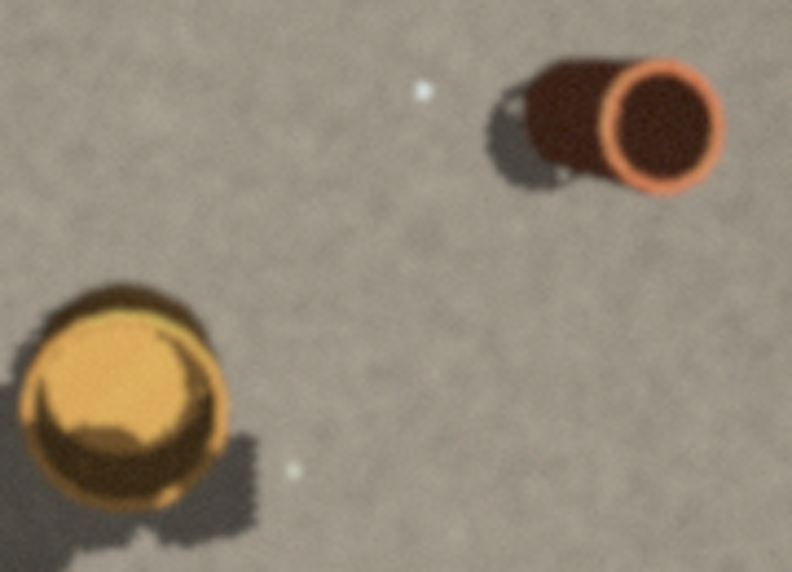

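```bash
python3 - <<'E'
from h import *
c=dict(np.load("w1.npz"))
w=lambda x,y:crop(x,y,4.4,290,90)
m=wonz(c,w(125,410),.042);print(m, np.linalg.norm(wonz(c,w(20,410),.042)-wonz(c,w(230,410),.042)))
print(wonz(c,w(662,127),.062),np.linalg.norm(wonz(c,w(600,127),.062)-wonz(c,w(725,127),.062)))
E
python3 p.py 0.4163 -0.3345 0.023
```

```text
[ 0.41701964 -0.33782567  0.042     ] 0.047682481336532204
[ 0.55030383 -0.32869187  0.062     ] 0.029617047732937364
t 3.8 pos [ 0.411  -0.3436  0.2002] psi -27.49 tilt -0.007938099846909378 -0.37768534199712406 open 0.0848 F [-2.4728 -4.1263  1.2469]
tool delta [0.0005 0.1772 0.0117] norm 0.17753827424864527
```

```bash
python3 -m creep '{"travel":[[0,0,0],[0,0.02,0],[0,0.03,0],[0,0.03,0],[0,0.02,0],[0,0,0],[0,0,0]],"yaw":[0,0,0,0,0,0,0],"hand":[0.085,0.085,0.085,0.085,0.085,0.085,0.085]}'; python3 p.py 0.4165 -0.3365 0.023
```

```text
time_s: 4.5
tool_pos: [0.4175, -0.3343, 0.1006]
tool_rot: [-1.57, 0.0, -0.47]
wrist_force: [0.6, -0.4, 0.2]
opening: 0.0848
t 4.5 pos [ 0.4175 -0.3343  0.1006] psi -26.91 tilt -0.013026789708172755 0.030000093083666732 open 0.0848 F [ 0.5562 -0.378   0.1914]
tool delta [ 0.0002  0.0776 -0.0025] norm 0.07761216774096123
```

```bash
python3 -m creep '{"travel":[[0,0.015,-0.002],[0,0.025,0],[0,0.02,0],[0,0.012,0],[0,0.006,0],[0,0,0],[0,0,0]],"yaw":[0,0,0,0,0,0,0],"hand":[0.085,0.085,0.085,0.085,0.085,0.085,0.085]}'; python3 p.py
python3 - <<'E'
from rig import bot
import cv2
c=bot.camera("wrist"); cv2.imwrite("pics/w2.png",c["img"][:,:,::-1])
E
```

```text
time_s: 5.2
tool_pos: [0.4169, -0.3372, 0.0229]
tool_rot: [-1.571, -0.001, -0.471]
wrist_force: [-0.1, -0.2, -0.1]
opening: 0.0851
t 5.2 pos [ 0.4169 -0.3372  0.0229] psi -26.99 tilt 0.0850990448647673 -0.008269881370431399 open 0.0851 F [-0.0974 -0.1524 -0.1471]
```

View pics/w2.png

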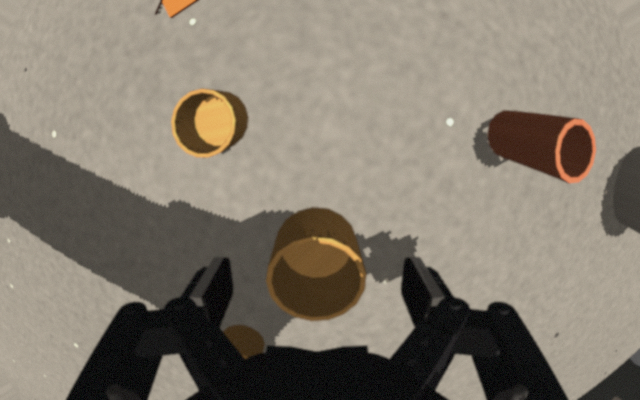

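```bash
python3 -m creep '{"travel":[[0,0,0],[0,0,0],[0,0,0],[0,0,0],[0,0,0],[0,0,0],[0,0,0],[0,0,0]],"yaw":[0,0,0,0,0,0,0,0],"hand":[0,0,0,0,0,0,0,0]}'
python3 - <<'E'
from rig import bot
import cv2
c=bot.camera("wrist"); cv2.imwrite("pics/w3.png",c["img"][:,:,::-1])
E
```

```text
time_s: 6.05
tool_pos: [0.4169, -0.3369, 0.0232]
tool_rot: [-1.57, -0.001, -0.471]
wrist_force: [-1.3, 1.3, 6.1]
opening: 0.0461
```

View pics/w3.png

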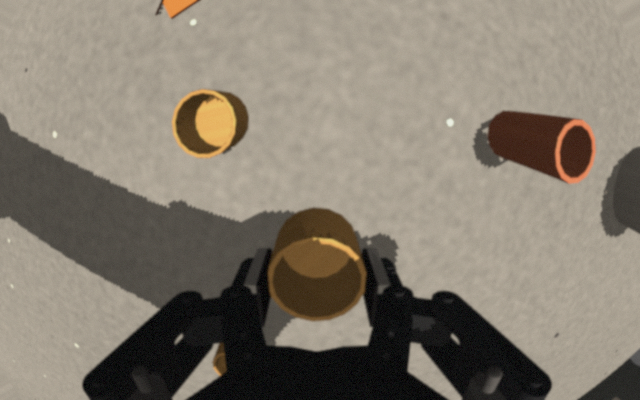

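```bash
python3 -m creep '{"travel":[[0,-0.01,0],[0,-0.03,0],[0,-0.04,0],[0,-0.04,0],[0,-0.03,0],[0,-0.01,0],[0,0,0]],"yaw":[0,0,0,0,0,0,0],"hand":[0,0,0,0,0,0,0]}'
python3 - <<'E'
from h import *
from rig import bot
import cv2
c=bot.camera("wrist"); cv2.imwrite("pics/w4.png",c["img"][:,:,::-1])
o=bot.get_obs();np.savez("w4.npz",**c,pos=o['tool_pos'])
z=o['tool_pos'][2]+.019
r=wonz(c,(316.5,278),z); print(r, r-o['tool_pos'],o['opening'],o['wrist_force'])
E
python3 p.py 0.5882 -0.0055 0.16 70.25
```

```text
time_s: 6.8
tool_pos: [0.4171, -0.3371, 0.1836]
tool_rot: [-1.57, -0.003, -0.471]
wrist_force: [0.6, -0.2, -0.8]
opening: 0.0456
[ 0.41795129 -0.3368841   0.2010691 ] [ 0.00162067 -0.00062479  0.019     ] 0.04537550340157836 [ 0.24503817  0.60986138 -0.23530385]
t 6.85 pos [ 0.4163 -0.3363  0.1821] psi -26.97 tilt -0.0010991693550611373 0.036504269599622344 open 0.0454 F [ 0.245   0.6099 -0.2353]
tool delta [0.0032 0.0223 0.3727] norm 0.37340038898623784
turn rad -1.6967363653892302 deg -97.21583268317002
```

View pics/w4.png

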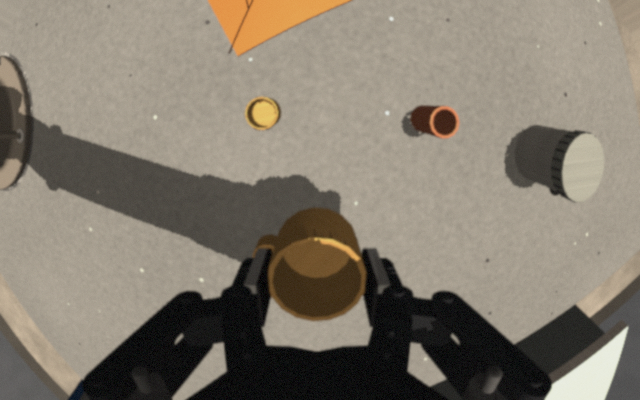

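```bash
python3 -m creep '{"travel":[[0,0,0.015],[0,0,0.035],[0,0,0.043],[0,0,0.043],[0,0,0.043],[0,0,0.043],[0,0,0.043],[0,0,0.04],[0,0,0.03],[0,0,0.02],[0.003,0,0.015],[0,0,0]],"yaw":[0,0,0,0,0,0,0,0,0,0,0,0],"hand":[0,0,0,0,0,0,0,0,0,0,0,0]}';  python3 -m creep '{"travel":[[0,0,0],[0,0,0],[0,0,0],[0,0,0],[0,0,0],[0,0,0],[0,0,0],[0,0,0],[0,0,0],[0,0,0],[0,0,0],[0,0,0]],"yaw":[-0.1,-0.149,-0.149,-0.149,-0.149,-0.149,-0.149,-0.149,-0.149,-0.149,-0.149,-0.11],"hand":[0,0,0,0,0,0,0,0,0,0,0,0]}'
python3 -m creep '{"travel":[[0,0,0],[0,0,0]],"yaw":[0,0],"hand":[0,0]}'
python3 - <<'E'
from h import *
from rig import bot
import cv2
c=bot.camera("wrist"); cv2.imwrite("pics/w5.png",c["img"][:,:,::-1])
o=bot.get_obs();np.savez("w5.npz",**c,pos=o['tool_pos'])
E
python3 p.py 0.5882 -0.006 0.16 70.25
```

```text
time_s: 8.05
tool_pos: [0.5875, -0.0069, 0.1812]
tool_rot: [-1.572, 0.001, -0.469]
wrist_force: [-0.2, 0.4, -0.1]
opening: 0.0461
time_s: 9.25
tool_pos: [0.586, -0.0113, 0.1821]
tool_rot: [-1.57, 0.001, 1.23]
wrist_force: [-0.7, -0.4, -0.8]
opening: 0.0455
time_s: 9.45
tool_pos: [0.5864, -0.0103, 0.1822]
tool_rot: [-1.571, 0.001, 1.224]
wrist_force: [-0.3, 0.2, -0.6]
opening: 0.0458
t 9.5 pos [ 0.5866 -0.0098  0.1822] psi 70.19 tilt -0.03083556249371099 0.00990254580943555 open 0.0456 F [-0.1826  0.1789 -0.5053]
tool delta [ 0.0041  0.0222 -0.0003] norm 0.02257852775810172
turn rad -0.0010020931091090318 deg -0.057415705831090236
```

View pics/w5.png

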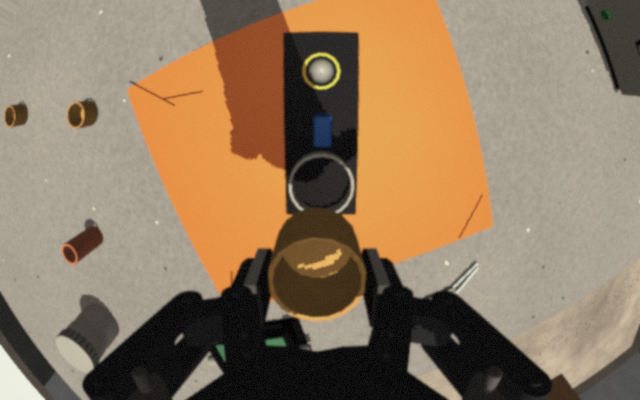

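Run:
```python
import cv2
t=cv2.imread("pics/w5.png")
cv2.imwrite("pics/w5a.png",cv2.resize(t[25:225,265:385],None,fx=3,fy=3,interpolation=cv2.INTER_CUBIC))
```

```text
(no output)
```

View pics/w5a.png

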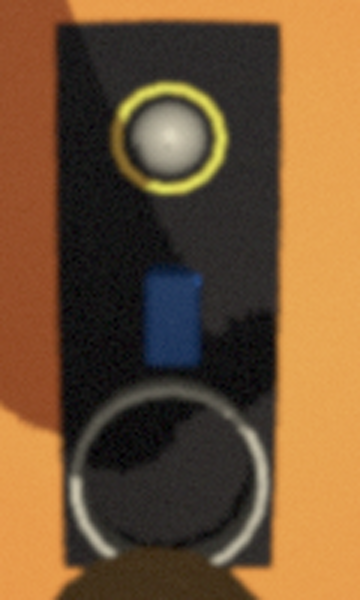

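Run:
```python
from h import *
np.set_printoptions(precision=4,suppress=True)
c=dict(np.load("w5.npz"))
w=lambda x,y:crop(x,y,3,265,25)
b=wonz(c,w(170,476),.028); r=wonz(c,w(170,138),.0105); print("big",b,"ring",r)
print("big top/left/right",wonz(c,w(170,374),.028),wonz(c,w(70,478),.028),wonz(c,w(270,478),.028))
y=r-b; print(np.hypot(*y[:2]),"yaw",np.degrees(np.arctan2(y[1],y[0])))
C=[wonz(c,w(*p),.008) for p in [(56,24),(279,24),(272,567),(66,565)]]; print(*C,np.mean(C,0)); a=C[0]+C[1]-C[2]-C[3]; print("yaw",np.degrees(np.arctan2(a[1],a[0])),np.linalg.norm(a)/2)
print("handle", wonz(c,w(174,320),.093))
```

```text
big [ 0.5857 -0.0062  0.028 ] ring [0.4809 0.0318 0.0105]
big top/left/right [0.5538 0.0052 0.028 ] [ 0.575  -0.0375  0.028 ] [0.5975 0.0247 0.028 ]
0.11146504300780115 yaw 160.07623048918592
[0.4294 0.01   0.008 ] [0.4545 0.0802 0.008 ] [0.6352 0.0157 0.008 ] [ 0.609  -0.0544  0.008 ] [0.532  0.0129 0.008 ]
yaw 160.3338515415312 0.19138469592674193
handle [0.5324 0.0131 0.093 ]
```

```bash
python3 p.py 0.588 -0.0066 0.06;  python3 -m creep '{"travel":[[0.003,0.02,-0.001],[0,0.03,0],[0,0.03,0],[0,0.025,0],[0,0.013,0],[0,0.004,0],[0,0,0],[0,0,0]],"yaw":[0,0,0,0,0,0,0,0],"hand":[0,0,0,0,0,0,0,0]}'
python3 p.py 0.588 -0.0066 0.033
python3 - <<'E'
from rig import bot
import cv2
c=bot.camera("side"); cv2.imwrite("pics/s6.png",cv2.resize(c["img"][160:260,240:400,::-1],None,fx=5,fy=5,interpolation=cv2.INTER_CUBIC))
E
```

```text
t 9.5 pos [ 0.5866 -0.0098  0.1822] psi 70.19 tilt -0.03083556249371099 0.00990254580943555 open 0.0456 F [-0.1826  0.1789 -0.5053]
tool delta [ 0.0035  0.1222 -0.0003] norm 0.1222519676929946
time_s: 10.3
tool_pos: [0.5901, -0.0059, 0.0616]
tool_rot: [-1.573, -0.001, 1.229]
wrist_force: [0.4, -0.0, -0.8]
opening: 0.0456
t 10.3 pos [ 0.5901 -0.0059  0.0616] psi 70.4 tilt 0.06082880406530476 -0.13446740000948773 open 0.0456 F [ 0.3549 -0.0422 -0.7817]
tool delta [-0.0014  0.0286  0.0018] norm 0.028715023044897495
```

View pics/s6.png

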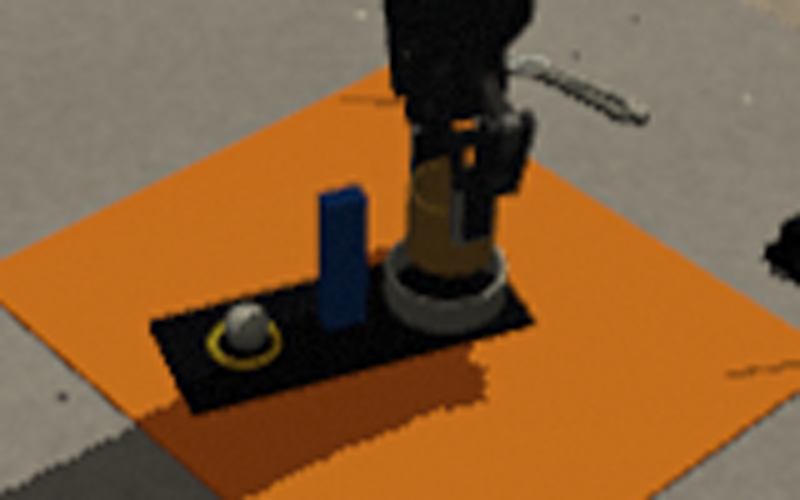

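```bash
python3 -m creep '{"travel":[[-0.001,0.008,0.001],[0,0.01,0],[0,0.006,0],[0,0.003,0],[0,0,0],[0,0,0]],"yaw":[0,0,0,0,0,0],"hand":[0,0,0,0,0,0]}'
python3 p.py 0.588 -0.0066 0.032
```

```text
time_s: 10.95
tool_pos: [0.5878, -0.0064, 0.0333]
tool_rot: [-1.571, -0.0, 1.229]
wrist_force: [-0.1, -0.4, -0.4]
opening: 0.0461
t 10.95 pos [ 0.5878 -0.0064  0.0333] psi 70.42 tilt 0.0024670077719332125 -0.0064176696486052 open 0.0461 F [-0.1434 -0.3904 -0.3726]
tool delta [-0.0001  0.0013 -0.0003] norm 0.0012850216237389085
```

```bash
python3 -m creep '{"travel":[[0,0.0013,0],[0,0,0],[0,0,0],[0,0,0],[0,0,0],[0,0,0],[0,0,0]],"yaw":[0,0,0,0,0,0,0],"hand":[0,0,0.06,0.085,0.085,0.085,0.085]}'
python3 p.py
python3 -m creep '{"travel":[[0,-0.01,0],[0,-0.03,0],[0,-0.04,0],[0,-0.04,0],[0,-0.03,0],[0,-0.02,0],[0,0,0]],"yaw":[0,0,0,0,0,0,0],"hand":[0.085,0.085,0.085,0.085,0.085,0.085,0.085]}'
python3 - <<'E'
from rig import bot
import cv2,numpy as np
c=bot.camera("wrist"); cv2.imwrite("pics/w7.png",c["img"][:,:,::-1]);np.savez("w7.npz",**c)
c=bot.camera("side"); cv2.imwrite("pics/s7.png",cv2.resize(c["img"][160:260,240:400,::-1],None,fx=5,fy=5,interpolation=cv2.INTER_CUBIC))
E
python3 p.py
```

```text
time_s: 11.65
tool_pos: [0.5877, -0.0064, 0.0321]
tool_rot: [-1.571, -0.0, 1.229]
wrist_force: [0.3, -0.3, 0.7]
opening: 0.085
t 11.65 pos [ 0.5877 -0.0064  0.0321] psi 70.42 tilt 0.00937761844788268 -0.008755942361346506 open 0.085 F [ 0.255  -0.3091  0.7268]
time_s: 12.35
tool_pos: [0.59, -0.0066, 0.2063]
tool_rot: [-1.578, -0.004, 1.229]
wrist_force: [0.1, 0.7, 0.1]
opening: 0.0854
t 12.45 pos [ 0.5875 -0.0064  0.2023] psi 70.42 tilt 0.030854938344827696 -0.025236954064842654 open 0.0854 F [ 1.0326 -0.0497 -0.8621]
```

View pics/s7.png

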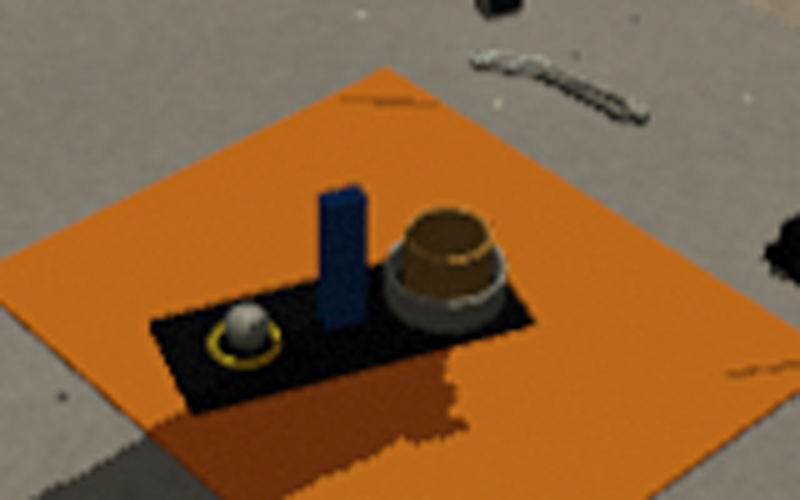

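View pics/w7.png

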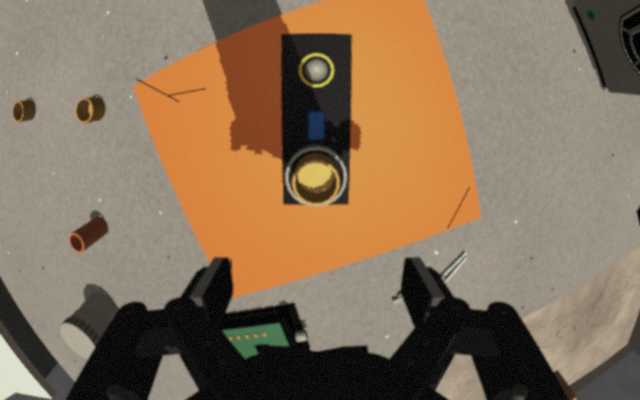

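```bash
python3 p.py 0.5505 -0.3272 0.15
```

```text
t 12.45 pos [ 0.5875 -0.0064  0.2023] psi 70.42 tilt 0.030854938344827696 -0.025236954064842654 open 0.0854 F [ 1.0326 -0.0497 -0.8621]
tool delta [-0.3147  0.0522 -0.0726] norm 0.3271492252048212
```

```bash
python3 -m creep '{"travel":[[-0.015,0,-0.003],[-0.033,0,-0.007],[-0.037,0.004,-0.01],[-0.04,0.008,-0.01],[-0.04,0.01,-0.01],[-0.04,0.01,-0.01],[-0.04,0.01,-0.01],[-0.033,0.01,-0.0076],[-0.022,0,-0.005],[-0.0147,0,0],[0,0,0],[0,0,0]],"yaw":[0,0,0,0,0,0,0,0,0,0,0,0],"hand":[0.085,0.085,0.085,0.085,0.085,0.085,0.085,0.085,0.085,0.085,0.085,0.085]}'
python3 -m creep '{"travel":[[0,0,0],[0,0,0]],"yaw":[0,0],"hand":[0.085,0.085]}'
python3 - <<'E'
from rig import bot
import cv2,numpy as np
c=bot.camera("wrist"); cv2.imwrite("pics/w8.png",c["img"][:,:,::-1]);np.savez("w8.npz",**c)
E
python3 p.py 0.5505 -0.3272 0.044
```

```text
time_s: 13.65
tool_pos: [0.5504, -0.3263, 0.1495]
tool_rot: [-1.57, -0.001, 1.229]
wrist_force: [-0.5, 1.1, 0.3]
opening: 0.085
time_s: 13.85
tool_pos: [0.5515, -0.3253, 0.15]
tool_rot: [-1.571, -0.001, 1.232]
wrist_force: [0.1, 0.6, 0.1]
opening: 0.0851
t 13.9 pos [ 0.5514 -0.3257  0.1501] psi 70.56 tilt 0.05033784690000314 -0.015426560141610755 open 0.0846 F [ 0.6148 -0.4914  0.3027]
tool delta [-0.0018  0.1061  0.0004] norm 0.10612630897357989
```

View pics/w8.png

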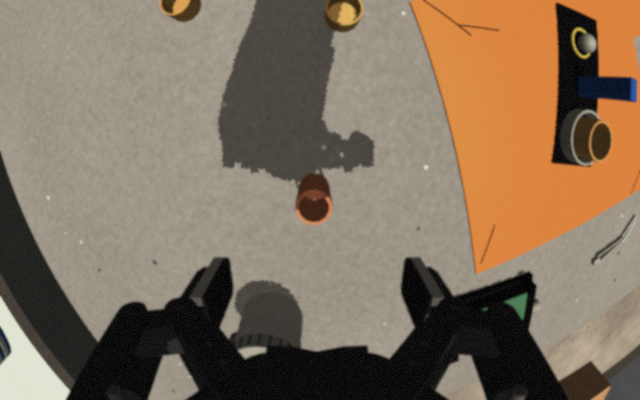

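Run:
```python
from h import *
c=dict(np.load("w8.npz"))
print(onz("top",(470,158),.092),wonz(c,(314,207),.062), onz("side",(496,268),.092))
for p in [(365,123),(405,123),(365,150),(405,150)]: print(onz("top",p,.03))
```

```text
[ 0.68593289 -0.42309024  0.092     ] [ 0.55061467 -0.32813804  0.062     ] [ 0.67806684 -0.42804419  0.092     ]
[ 0.82822479 -0.10505054  0.03      ]
[ 0.82553659 -0.23831767  0.03      ]
[ 0.73530954 -0.10188215  0.03      ]
[ 0.73270676 -0.23367257  0.03      ]
```

```bash
python3 -m creep '{"travel":[[-0.002,0.015,0],[0,0.03,0],[0,0.03,0],[0,0.02,0],[0,0.008,0],[0,0.003,0],[0,0,0],[0,0,0]],"yaw":[0,0,0,0,0,0,0,0],"hand":[0.085,0.085,0.085,0.085,0.085,0.085,0.085,0.085]}'
python3 p.py 0.5505 -0.328 0.044
python3 - <<'E'
from rig import bot
import cv2,numpy as np
c=bot.camera("wrist"); cv2.imwrite("pics/w9.png",c["img"][:,:,::-1])
E
```

```text
time_s: 14.7
tool_pos: [0.5507, -0.3297, 0.0451]
tool_rot: [-1.573, 0.0, 1.229]
wrist_force: [0.0, 0.0, -1.0]
opening: 0.0848
t 14.7 pos [ 0.5507 -0.3297  0.0451] psi 70.42 tilt -0.016735018777214408 -0.12803942996367132 open 0.0848 F [ 0.018   0.0034 -1.0432]
tool delta [0.0015 0.0011 0.0008] norm 0.0020559039856582694
```

View pics/w9.png

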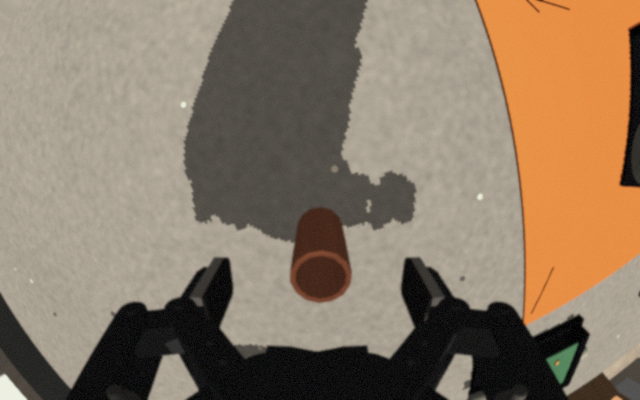

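Cup rim centred at (321,277) between the pads; close and lift.

```bash
python3 -m creep '{"travel":[[0.001,0,0],[0,0,0],[0,0,0],[0,0,0],[0,0,0],[0,0,0],[0,0,0],[0,0,0],[0,0,0]],"yaw":[0,0,0,0,0,0,0,0,0],"hand":[0.06,0,0,0,0,0,0,0,0]}'
python3 -m creep '{"travel":[[0,-0.01,0],[0,-0.03,0],[0,-0.04,0],[0,-0.04,0],[0,-0.02,0],[0,-0.01,0],[0,0,0]],"yaw":[0,0,0,0,0,0,0],"hand":[0,0,0,0,0,0,0]}'
python3 p.py 0.588 -0.0066 0.195
python3 - <<'E'
from rig import bot
import cv2,numpy as np
c=bot.camera("wrist"); cv2.imwrite("pics/w10.png",c["img"][:,:,::-1])
E
```

```text
time_s: 15.65
tool_pos: [0.5507, -0.3283, 0.0445]
tool_rot: [-1.572, -0.0, 1.229]
wrist_force: [0.3, 0.9, 6.2]
opening: 0.028
time_s: 16.35
tool_pos: [0.5505, -0.3285, 0.195]
tool_rot: [-1.573, 0.0, 1.229]
wrist_force: [-0.8, -0.6, -0.1]
opening: 0.0281
t 16.35 pos [ 0.5505 -0.3285  0.195 ] psi 70.41 tilt -0.004124403939877677 -0.1005291059820668 open 0.0281 F [-0.7505 -0.5584 -0.102 ]
tool delta [ 0.3158 -0.0002  0.0726] norm 0.32408426831904985
```

View pics/w10.png

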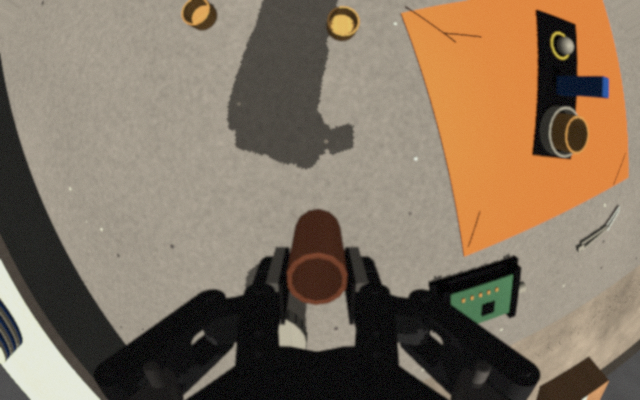

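```bash
python3 - <<'E'
import cv2
t=cv2.imread("pics/w7.png")
cv2.imwrite("pics/w7a.png",cv2.resize(t[130:220,270:370],None,fx=6,fy=6,interpolation=cv2.INTER_CUBIC))
E
python3 -m creep '{"travel":[[0.015,0,0.003],[0.033,0,0.007],[0.038,0,0.01],[0.04,0,0.01],[0.04,0,0.01],[0.04,0,0.01],[0.04,0,0.01],[0.033,0,0.0076],[0.022,0,0.005],[0.0148,0,0],[0,0,0],[0,0,0]],"yaw":[0,0,0,0,0,0,0,0,0,0,0,0],"hand":[0,0,0,0,0,0,0,0,0,0,0,0]}'
```

```text
time_s: 17.6
tool_pos: [0.5872, -0.0074, 0.1933]
tool_rot: [-1.57, 0.002, 1.228]
wrist_force: [-0.7, -1.2, -0.8]
opening: 0.0285
```

View pics/w7a.png

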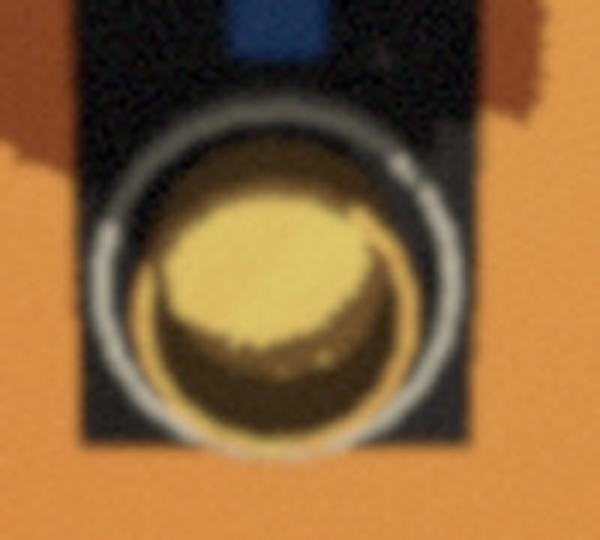

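```bash
python3 - <<'E'
from h import *
c=dict(np.load("w7.npz")); w=lambda x,y:crop(x,y,6,270,130)
print("med",wonz(c,w(276,317),.050),"big",wonz(c,w(276,278),.028))
E
python3 p.py 0.588 -0.0066 0.09
```

```text
med [ 0.58822092 -0.00761928  0.05      ] big [ 0.58690897 -0.00717179  0.028     ]
t 17.6 pos [ 0.5872 -0.0074  0.1933] psi 70.38 tilt -0.09222333440516937 0.05544758508785033 open 0.0285 F [-0.7106 -1.2425 -0.7572]
tool delta [ 0.0012  0.1033 -0.0006] norm 0.1032898010404654
```

```bash
python3 -m creep '{"travel":[[0.001,0.015,-0.0006],[0,0.03,0],[0,0.03,0],[0,0.013,0],[0,0.005,0],[0,0,0],[0,0,0]],"yaw":[0,0,0,0,0,0,0],"hand":[0,0,0,0,0,0,0]}'
python3 p.py 0.588 -0.007 0.057
python3 - <<'E'
from rig import bot
import cv2,numpy as np
c=bot.camera("side"); cv2.imwrite("pics/s11.png",cv2.resize(c["img"][160:260,240:400,::-1],None,fx=5,fy=5,interpolation=cv2.INTER_CUBIC))
E
```

```text
time_s: 18.3
tool_pos: [0.5897, -0.006, 0.1022]
tool_rot: [-1.573, -0.001, 1.228]
wrist_force: [0.2, 0.1, -0.7]
opening: 0.0278
t 18.3 pos [ 0.5897 -0.006   0.1022] psi 70.39 tilt 0.05330608716387067 -0.12783028098764512 open 0.0278 F [ 0.168   0.0554 -0.7201]
tool delta [-0.0016  0.0452  0.0013] norm 0.04521328004532946
```

View pics/s11.png

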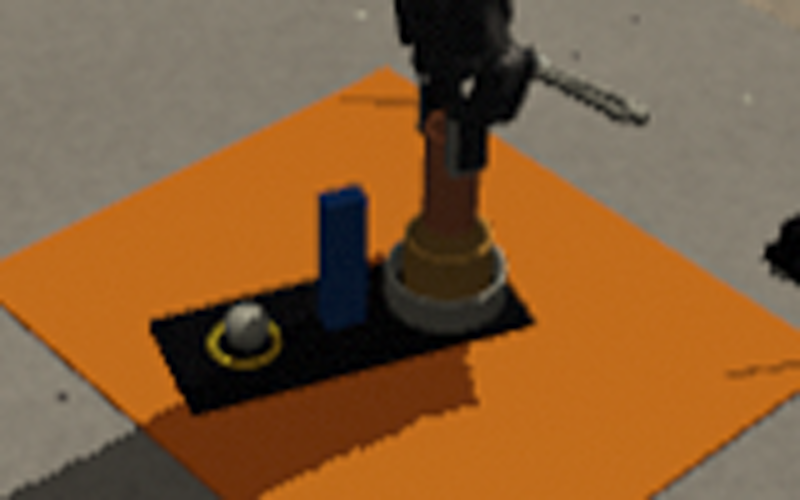

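Aligned above the medium cup; descend.

```bash
python3 -m creep '{"travel":[[-0.001,0.01,0.001],[0,0.015,0],[0,0.01,0],[0,0.007,0],[0,0.002,0],[0,0,0],[0,0,0]],"yaw":[0,0,0,0,0,0,0],"hand":[0,0,0,0,0,0,0]}'
python3 p.py 0.588 -0.007 0.0562
```

```text
time_s: 19.05
tool_pos: [0.5877, -0.0062, 0.0573]
tool_rot: [-1.571, -0.0, 1.229]
wrist_force: [0.3, 0.3, -0.0]
opening: 0.0281
t 19.05 pos [ 0.5877 -0.0062  0.0573] psi 70.41 tilt 0.019727944277583554 -0.038841248065925954 open 0.0281 F [ 0.3157  0.3457 -0.022 ]
tool delta [-0.0006  0.0011 -0.0005] norm 0.0013374573875775764
```

```bash
python3 -m creep '{"travel":[[0,0.0012,0],[0,0,0],[0,0,0],[0,0,0],[0,0,0],[0,0,0],[0,0,0],[0,0,0]],"yaw":[0,0,0,0,0,0,0,0],"hand":[0,0,0.05,0.085,0.085,0.085,0.085,0.085]}'
python3 -m creep '{"travel":[[0,-0.01,0],[0,-0.03,0],[0,-0.04,0],[0,-0.035,0],[0,-0.015,0],[0,0,0],[0,0,0],[0,0,0]],"yaw":[0,0,0,0,0,0,0,0],"hand":[0.085,0.085,0.085,0.085,0.085,0.085,0.085,0.085]}'
python3 - <<'E'
from rig import bot
import cv2,numpy as np
c=bot.camera("wrist"); cv2.imwrite("pics/w12.png",c["img"][:,:,::-1]);np.savez("w12.npz",**c)
c=bot.camera("side"); cv2.imwrite("pics/s12.png",cv2.resize(c["img"][160:260,240:400,::-1],None,fx=5,fy=5,interpolation=cv2.INTER_CUBIC))
E
python3 p.py 0.532 0.0135 0.15 70.25
```

```text
time_s: 19.85
tool_pos: [0.5873, -0.0062, 0.0558]
tool_rot: [-1.571, -0.0, 1.229]
wrist_force: [0.7, -0.2, -0.2]
opening: 0.0849
time_s: 20.65
tool_pos: [0.5859, -0.0061, 0.1837]
tool_rot: [-1.567, 0.002, 1.229]
wrist_force: [0.0, -0.1, -0.0]
opening: 0.0849
t 20.75 pos [ 0.5861 -0.0061  0.1839] psi 70.43 tilt -0.0877653511182174 0.1814550595433687 open 0.0847 F [-0.4845 -0.0655 -0.3686]
tool delta [0.0004 0.0341 0.0575] norm 0.06682104709016122
turn rad 0.0030629638509025287 deg 0.17549490145785285
```

View pics/w12.png

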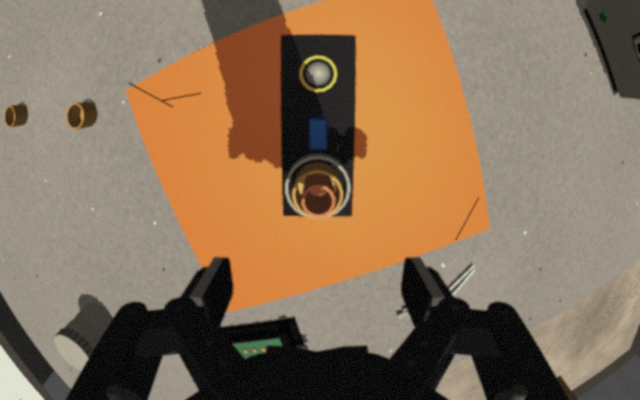

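View pics/s12.png

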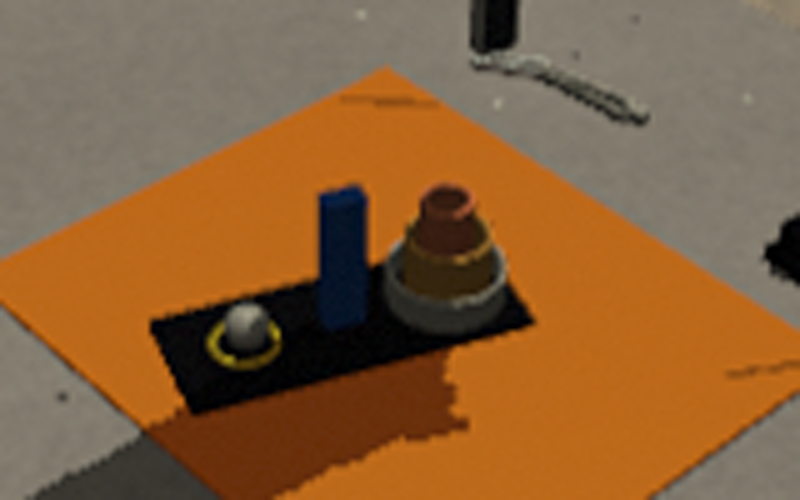

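```bash
python3 -m creep '{"travel":[[0,0,0.01],[0,0.01,0.015],[0,0.014,0.018],[0,0.01,0.0145],[0,0,0],[0,0,0],[0,0,0],[0,0,0]],"yaw":[0,0,0,0,0,0,0,0],"hand":[0.085,0.085,0.085,0.085,0.085,0.085,0.085,0.085]}'
python3 - <<'E'
from rig import bot
import cv2,numpy as np
c=bot.camera("wrist"); cv2.imwrite("pics/w13.png",c["img"][:,:,::-1]);np.savez("w13.npz",**c)
E
python3 p.py 0.532 0.0135 0.055 70.25
```

```text
time_s: 21.55
tool_pos: [0.5343, 0.0128, 0.1524]
tool_rot: [-1.572, -0.001, 1.229]
wrist_force: [0.1, 1.3, -0.6]
opening: 0.0853
t 21.6 pos [0.5341 0.0128 0.1523] psi 70.39 tilt 0.024646009625145415 -0.07648329452544844 open 0.0852 F [-0.653   0.0333  0.7906]
tool delta [-0.0001  0.0973  0.0023] norm 0.09735222551323165
turn rad 0.0025170624841158343 deg 0.1442170571105521
```

View pics/w13.png

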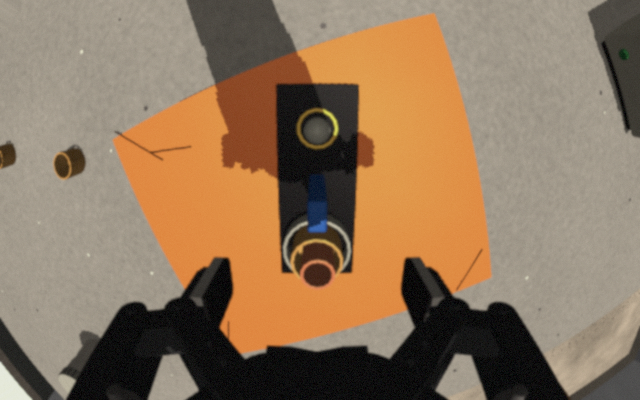

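Run:
```python
from h import *
import cv2
c=dict(np.load("w13.npz")); im=cv2.imread("pics/w13.png"); s=5; ox,oy=262,75
im=cv2.resize(im[oy:oy+115*2-30,ox:ox+110],None,fx=3,fy=3,interpolation=cv2.INTER_CUBIC)
y=np.radians(160.3);X=np.array([np.sin(y),-np.cos(y)]);Y=np.array([np.cos(y),np.sin(y)]);C=np.array([.532,.0135])
def P(a,b,z): 
    q=wproj(c,[*(C+a*X+b*Y),z]); return tuple(int(v) for v in ((q-[ox,oy]+.5)*3))
for hx,hy,z,b0 in [(.038,.097,.008,0),(.007,.012,.093,0)]:
    pts=[P(sx*hx,sy*hy,z) for sx,sy in [(1,1),(1,-1),(-1,-1),(-1,1)]]
    cv2.polylines(im,[np.array(pts)],True,(255,255,0),1)
for b,r,z in [(-.06,.033,.028),(-.06,.024,.05),(-.06,.015,.073),(.055,.016,.011)]:
    cv2.polylines(im,[np.array([P(r*np.cos(t),b+r*np.sin(t),z) for t in np.linspace(0,6.28,40)])],True,(255,0,255),1)
cv2.imwrite("pics/w13o.png",im)
```

```text
(no output)
```

View pics/w13o.png

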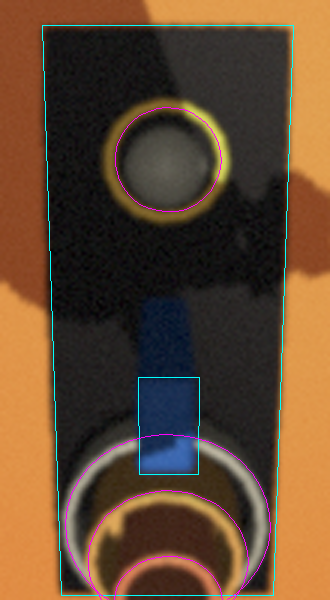

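```bash
python3 -m creep '{"travel":[[0,0.015,0],[0,0.03,0],[0,0.025,0],[0,0.015,0],[0,0.009,0],[0,0.003,0],[0,0,0],[0,0,0]],"yaw":[0,0,0,0,0,0,0,0],"hand":[0.085,0.085,0.085,0.085,0.085,0.085,0.085,0.085]}'
python3 p.py 0.532 0.0135 0.055 70.3
```

```text
time_s: 22.4
tool_pos: [0.534, 0.0131, 0.0557]
tool_rot: [-1.572, -0.001, 1.229]
wrist_force: [-0.3, 0.0, -1.0]
opening: 0.0848
t 22.4 pos [0.534  0.0131 0.0557] psi 70.42 tilt 0.05241800458693245 -0.0896719600823164 open 0.0848 F [-0.3408  0.0425 -1.0093]
tool delta [-0.0003  0.0007  0.002 ] norm 0.0021556601565459756
turn rad 0.00202711906868159 deg 0.11614536720594515
```

```bash
python3 -m creep '{"travel":[[0,0.0005,0.001],[0,0,0.0005],[0,0,0],[0,0,0],[0,0,0],[0,0,0],[0,0,0],[0,0,0],[0,0,0],[0,0,0],[0,0,0],[0,0,0]],"yaw":[0,0,0,0,0,0,0,0,0,0,0,0],"hand":[0.06,0.04,0.03,0.024,0.02,0.018,0.017,0.016,0.015,0.014,0.013,0.012]}'
python3 -m creep '{"travel":[[0,0,0],[0,0,0],[0,0,0],[0,0,0]],"yaw":[0,0,0,0],"hand":[0.01,0.005,0,0]}'
python3 - <<'E'
from rig import bot
import cv2,numpy as np
c=bot.camera("wrist"); cv2.imwrite("pics/w14.png",c["img"][:,:,::-1]);np.savez("w14.npz",**c)
E
python3 p.py
```

```text
time_s: 23.6
tool_pos: [0.5318, 0.0138, 0.0544]
tool_rot: [-1.571, -0.0, 1.229]
wrist_force: [-0.8, 0.7, 1.3]
opening: 0.0133
time_s: 24.0
tool_pos: [0.5318, 0.0138, 0.0544]
tool_rot: [-1.571, -0.0, 1.229]
wrist_force: [-0.4, 1.6, 2.2]
opening: 0.0139
t 24.05 pos [0.5318 0.0138 0.0544] psi 70.43 tilt 0.024559777655451566 -0.006792717994617707 open 0.0133 F [-0.3646  1.3757  2.5537]
```

View pics/w14.png

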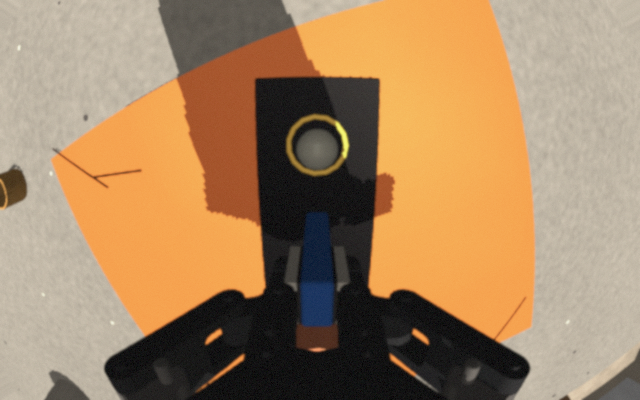

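```bash
python3 -m creep '{"travel":[[0,-0.001,0],[0,-0.002,0],[0,-0.004,0],[0,-0.006,0],[0,-0.007,0],[0,-0.007,0],[0,-0.006,0],[0,-0.004,0],[0,-0.002,0],[0,-0.001,0],[0,0,0],[0,0,0]],"yaw":[0,0,0,0,0,0,0,0,0,0,0,0],"hand":[0,0,0,0,0,0,0,0,0,0,0,0]}'
python3 - <<'E'
from rig import bot
import cv2,numpy as np
c=bot.camera("wrist"); cv2.imwrite("pics/w15.png",c["img"][:,:,::-1]);np.savez("w15.npz",**c)
c=bot.camera("side"); cv2.imwrite("pics/s15.png",cv2.resize(c["img"][130:250,230:390,::-1],None,fx=5,fy=5,interpolation=cv2.INTER_CUBIC))
E
python3 p.py
```

```text
time_s: 25.25
tool_pos: [0.5315, 0.0136, 0.094]
tool_rot: [-1.57, 0.0, 1.229]
wrist_force: [0.0, 0.1, -4.7]
opening: 0.0132
t 25.35 pos [0.5315 0.0136 0.094 ] psi 70.42 tilt -0.012509145147576988 0.029871767612060666 open 0.0134 F [-0.0513 -0.8916 -4.8453]
```

View pics/w15.png

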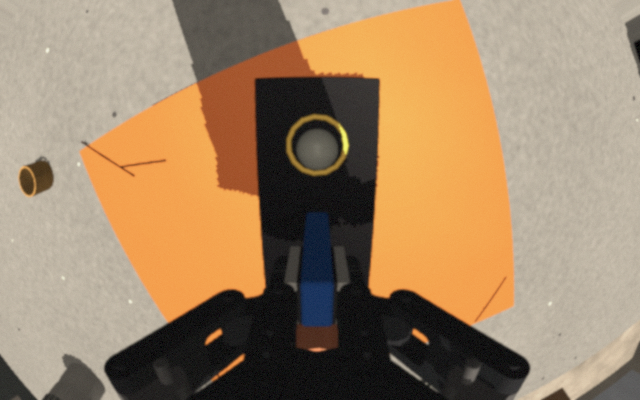

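View pics/s15.png

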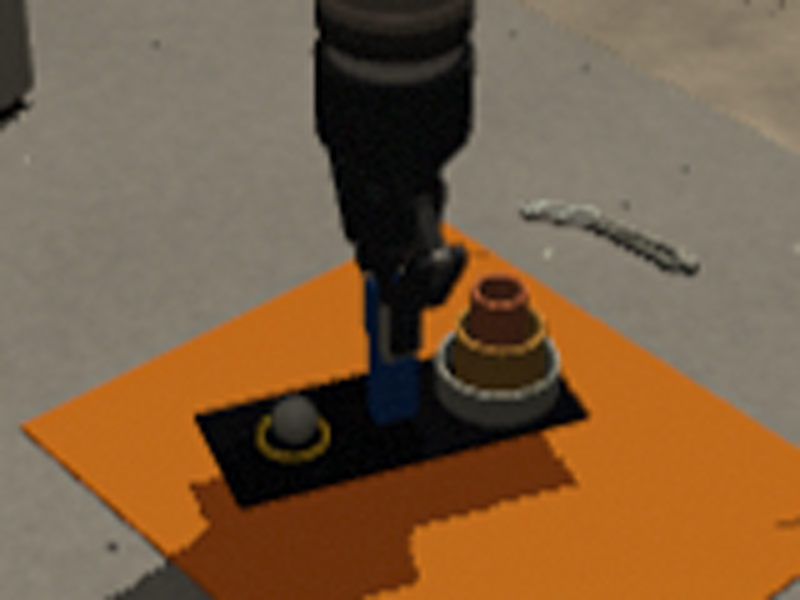

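```bash
cat > fan.py <<'E'
from h import *
import cv2,sys
C=np.array([float(sys.argv[1]),float(sys.argv[2])]); y=np.radians(float(sys.argv[3]))
X=np.array([np.cos(y),np.sin(y)]);Y=np.array([-np.sin(y),np.cos(y)])
for cam,(ox,oy,w,h),s in [("side",(165,80,90,100),6),("top",(130,170,90,90),6)]:
    im=cv2.imread(f"pics/{cam}0.png"); im=cv2.resize(im[oy:oy+h,ox:ox+w],None,fx=s,fy=s,interpolation=cv2.INTER_CUBIC)
    def P(a,b,z):
        q=proj(cam,[*(C+a*X+b*Y),z]); return tuple(int(round(v)) for v in ((q-[ox,oy]+.5)*s))
    for z in (0,.2): cv2.polylines(im,[np.array([P(sx*.045,sy*.075,z) for sx,sy in [(1,1),(1,-1),(-1,-1),(-1,1)]])],True,(0,0,255),1)
    for sy in (1,-1): cv2.line(im,P(-.045,sy*.075,0),P(-.045,sy*.075,.2),(0,0,255),1)
    cv2.polylines(im,[np.array([P(-.045,.058*np.cos(t),.13+.058*np.sin(t)) for t in np.linspace(0,6.28,60)])],True,(255,0,255),1)
    cv2.imwrite(f"pics/fan_{cam}{sys.argv[4]}.png",im)
S=C-.225*X; print("spot",S)
E
python3 fan.py 0.5206 0.4834 104 a
```

```text
spot [0.57503243 0.26508346]
```

View pics/fan_sidea.png

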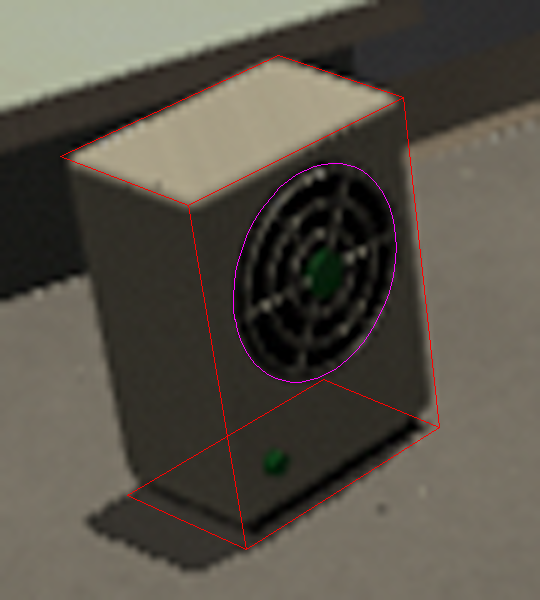

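View pics/fan_topa.png

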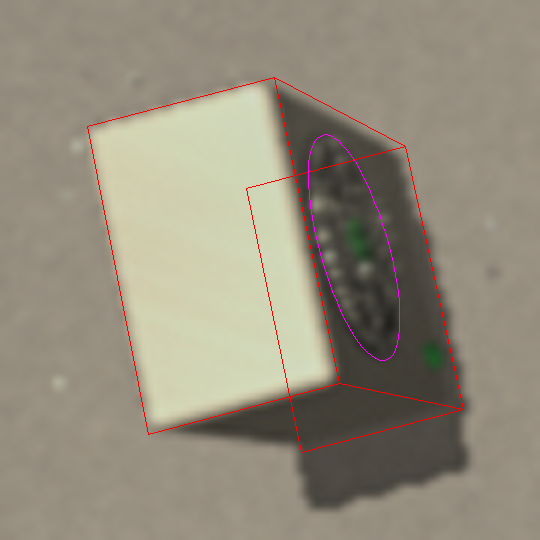

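```bash
python3 -m creep '{"travel":[[0,-0.002,0],[0,-0.004,0],[0,-0.006,0],[0,-0.009,0],[0,-0.011,0],[0,-0.0115,0],[0,-0.0115,0],[0,-0.011,0],[0,-0.009,0],[0,-0.006,0],[0,-0.004,0],[0,-0.002,0]],"yaw":[0,0,0,0,0,0,0,0,0,0,0,0],"hand":[0,0,0,0,0,0,0,0,0,0,0,0]}'
python3 -m creep '{"travel":[[0,0,0],[0,0,0],[0,0,0]],"yaw":[0,0,0],"hand":[0,0,0]}'
python3 p.py 0.576 0.2652 0.1814 104
```

```text
time_s: 26.55
tool_pos: [0.5317, 0.0136, 0.1815]
tool_rot: [-1.571, -0.0, 1.229]
wrist_force: [-0.6, -0.1, -6.0]
opening: 0.0132
time_s: 26.85
tool_pos: [0.5314, 0.0136, 0.1808]
tool_rot: [-1.57, 0.0, 1.229]
wrist_force: [1.1, -0.8, -5.4]
opening: 0.0136
t 26.85 pos [0.5314 0.0136 0.1808] psi 70.42 tilt -0.0224124762111169 0.045039978562717464 open 0.0136 F [ 1.0934 -0.7683 -5.3953]
tool delta [ 0.252  -0.0006  0.0423] norm 0.25556145508080025
turn rad -0.5860809800451736 deg -33.57996660947947
```

```bash
python3 -m creep '{"travel":[[0.002,0,0.0003],[0.004,0,0.0007],[0.006,0,0.001],[0.008,0,0.0013],[0.01,0,0.0017],[0.012,0,0.002],[0.014,0,0.0023],[0.016,0,0.0027],[0.016,0,0.0027],[0.016,0,0.0027],[0.016,0,0.0027],[0.016,0,0.0027]],"yaw":[0,0,0,0,0,0,0,0,0,0,0,0],"hand":[0,0,0,0,0,0,0,0,0,0,0,0]}'
python3 -m creep '{"travel":[[0.016,0,0.0027],[0.016,0,0.0027],[0.015,0,0.0025],[0.014,0,0.0023],[0.013,0,0.0022],[0.011,0,0.0018],[0.01,0,0.0017],[0.008,0,0.0013],[0.006,0,0.001],[0.004,0,0.0007],[0.002,0,0.0004],[0.001,0,0.0002]],"yaw":[0,0,0,0,0,0,0,0,0,0,0,0],"hand":[0,0,0,0,0,0,0,0,0,0,0,0]}'
python3 -m creep '{"travel":[[0,0,0],[0,0,0],[0,0,0]],"yaw":[0,0,0],"hand":[0,0,0]}'
python3 p.py 0.576 0.2652 0.1814 104
python3 - <<'E'
from rig import bot
import cv2,numpy as np
c=bot.camera("wrist"); cv2.imwrite("pics/w16.png",c["img"][:,:,::-1]);np.savez("w16.npz",**c)
E
```

```text
time_s: 28.05
tool_pos: [0.556, 0.1509, 0.1813]
tool_rot: [-1.571, -0.0, 1.229]
wrist_force: [1.1, -0.1, -4.5]
opening: 0.013
time_s: 29.25
tool_pos: [0.5764, 0.265, 0.1813]
tool_rot: [-1.571, 0.0, 1.229]
wrist_force: [-0.0, -0.2, -4.9]
opening: 0.0135
time_s: 29.55
tool_pos: [0.5764, 0.2648, 0.1814]
tool_rot: [-1.571, 0.0, 1.229]
wrist_force: [0.7, -0.1, -4.9]
opening: 0.0132
t 29.55 pos [0.5764 0.2648 0.1814] psi 70.39 tilt -0.002246515663900408 -0.004542405689156192 open 0.0132 F [ 0.719  -0.1002 -4.9486]
tool delta [ 0.0003 -0.      0.0005] norm 0.0005723440459274094
turn rad -0.5866355226872305 deg -33.611739562429364
```

View pics/w16.png

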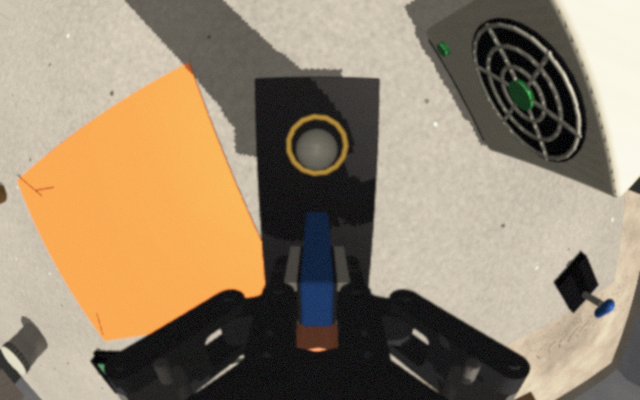

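```bash
cat > fw.py <<'E'
from h import *
import cv2,sys
C=np.array([float(sys.argv[1]),float(sys.argv[2])]); y=np.radians(float(sys.argv[3]))
X=np.array([np.cos(y),np.sin(y)]);Y=np.array([-np.sin(y),np.cos(y)])
c=dict(np.load(sys.argv[5]+".npz")); ox,oy,w,h,s=390,0,250,210,3
im=cv2.imread(f"pics/{sys.argv[5]}.png"); im=cv2.resize(im[oy:oy+h,ox:ox+w],None,fx=s,fy=s,interpolation=cv2.INTER_CUBIC)
def P(a,b,z):
    q=wproj(c,[*(C+a*X+b*Y),z]); return tuple(int(round(v)) for v in ((q-[ox,oy]+.5)*s))
for z in (0,.2):
    cv2.polylines(im,[np.array([P(-.045,b,z) for b in np.linspace(-.075,.075,20)])],False,(0,0,255),1)
for sy in (1,-1): cv2.polylines(im,[np.array([P(-.045,sy*.075,z) for z in np.linspace(0,.2,20)])],False,(0,0,255),1)
cv2.polylines(im,[np.array([P(-.045,.058*np.cos(t),.13+.058*np.sin(t)) for t in np.linspace(0,6.28,60)])],True,(255,0,255),1)
cv2.circle(im,P(-.045,0,.13),3,(255,0,255),-1)
cv2.imwrite(f"pics/fw_{sys.argv[4]}.png",im)
E
python3 fw.py 0.5215 0.4836 104 a w16
```

```text
(no output)
```

View pics/fw_a.png

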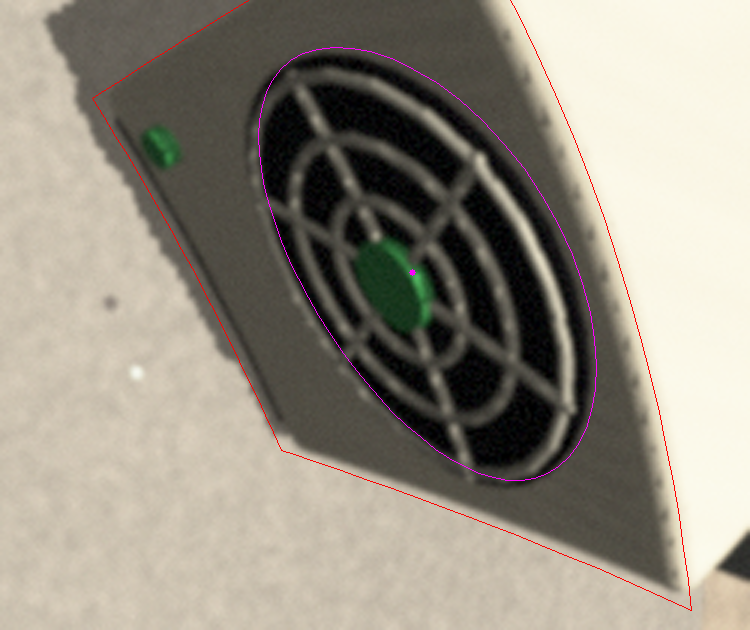

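```bash
python3 -m creep '{"travel":[[0,0,0],[0,0,0],[0,0,0],[0,0,0],[0,0,0],[0,0,0],[0,0,0],[0,0,0],[0,0,0],[0,0,0],[0,0,0],[0,0,0]],"yaw":[-0.01,-0.02,-0.03,-0.04,-0.045,-0.045,-0.045,-0.045,-0.045,-0.045,-0.045,-0.04],"hand":[0,0,0,0,0,0,0,0,0,0,0,0]}'
python3 -m creep '{"travel":[[0,0,0],[0,0,0],[0,0,0],[0,0,0],[0,0,0],[0,0,0],[0,0,0],[0,0,0],[0,0,0],[0,0,0]],"yaw":[-0.04,-0.035,-0.025,-0.016,-0.01,-0.005,0,0,0,0],"hand":[0,0,0,0,0,0,0,0,0,0]}'
python3 p.py 0.576 0.2652 0.1814 104
python3 - <<'E'
from rig import bot
import cv2,numpy as np
c=bot.camera("wrist"); cv2.imwrite("pics/w17.png",c["img"][:,:,::-1]);np.savez("w17.npz",**c)
for n in ("side","top"):
    c=bot.camera(n); cv2.imwrite(f"pics/{n}17.png",c["img"][:,:,::-1])
E
```

```text
time_s: 30.8
tool_pos: [0.5764, 0.2651, 0.1813]
tool_rot: [-1.571, -0.0, 1.687]
wrist_force: [0.4, -0.2, -5.4]
opening: 0.0135
time_s: 31.8
tool_pos: [0.5763, 0.2652, 0.1813]
tool_rot: [-1.571, -0.0, 1.815]
wrist_force: [0.2, -0.1, -4.1]
opening: 0.0131
t 31.8 pos [0.5763 0.2652 0.1813] psi 104.0 tilt 0.0032889975433517153 -0.00382599951158419 open 0.0131 F [ 0.2091 -0.1118 -4.0792]
tool delta [ 0.     -0.0001  0.0003] norm 0.0003180016697971511
turn rad -5.351476828148946e-05 deg -0.0030661703641499116
```

View pics/w17.png

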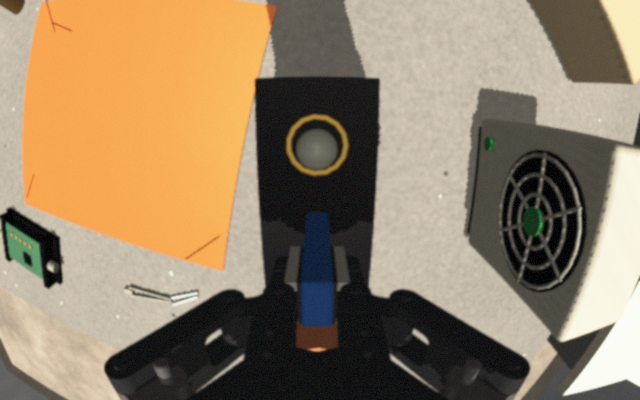

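View pics/side17.png

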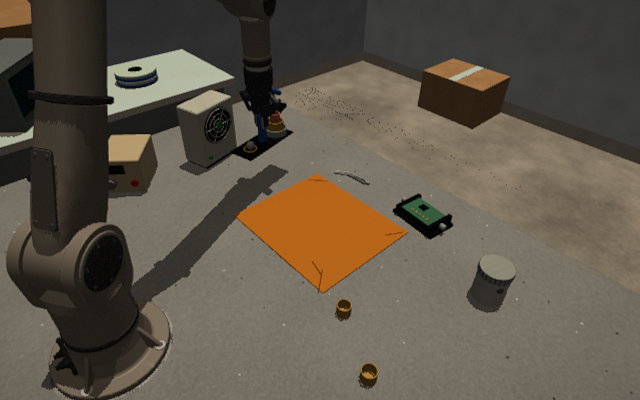

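View pics/top17.png

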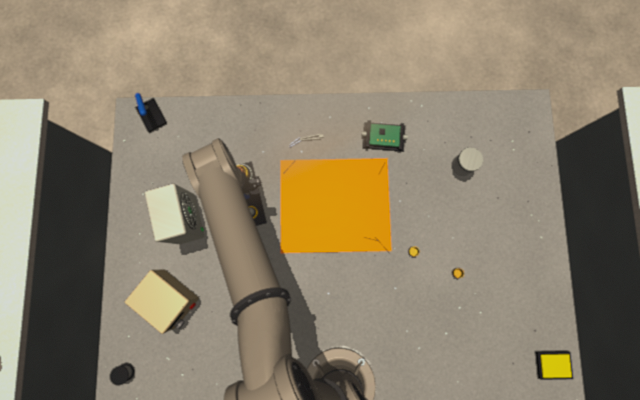

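```bash
sed -i 's/390,0,250,210,3/440,100,200,250,2.4/' fw.py; python3 fw.py 0.5215 0.4836 104 b w17
python3 - <<'E'
import cv2,numpy as np
a=cv2.imread("pics/side17.png"); cv2.imwrite("pics/s17z.png",cv2.resize(a[80:170,170:310],None,fx=5.5,fy=5.5,interpolation=cv2.INTER_CUBIC))
E
```

```text
(no output)
```

View pics/fw_b.png

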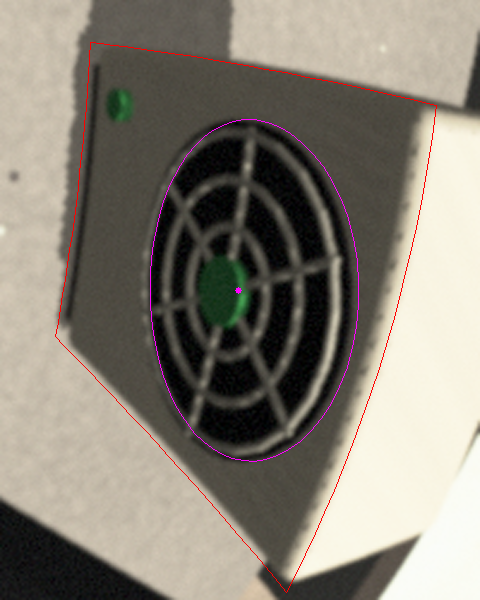

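View pics/s17z.png

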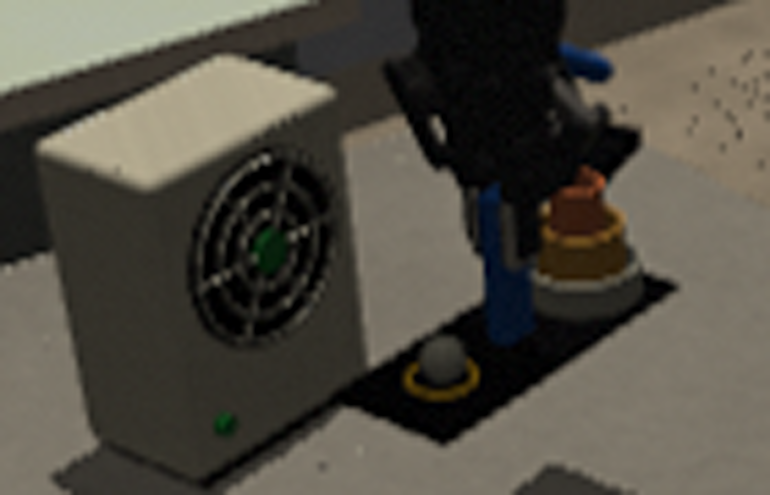

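Run:
```python
from rig import bot
o=bot.get_obs(); print(o['time_s'],o['tool_pos'],o['qvel'].round(4)); print(bot.job_done())
```

```text
31.95 [0.57630625 0.26522013 0.18130624] [ 0.0012  0.0018 -0.0018  0.0009 -0.0014 -0.0014 -0.0039]
the job is handed in; nothing more can be done
None
```

I nested the medium cup in the tray's big cup, then the small cup in the medium one. I then carried the tray by its handle to the ioniser fan and handed the job in at 31.95 s, still holding it there.

- **Position:** The tray's middle is at about (0.576, 0.265) m, with its underside at 0.130 m. That is within about 1 mm of my estimate of the spot, but the fan's own position is only known to about 2 mm. The fan model drawn over the images lay about 1.5 mm off, and the fan's rounded corners came out 2–3 mm inside the model.
- **Level and still:** Tilt was under 0.01° and the arm was at rest. The wrist picture of the tray looked the same from lift to finish, so it did not slip in the grip.
- **Ball and cups:** The last pictures show the ball in its pocket and all three cups nested.
- **Turn:** I also turned the tray about 34° to line it up with the fan, which the task did not strictly ask for.
- **Bystanders:** The canister, tweezers and board holder look unmoved in the last pictures.
- **Disagreement:** The top and side cameras differed by about 6 mm on the medium cup's position. The wrist camera agreed with the side view, and the grasp was good.

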